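Free-travel check of a sprung mirror mount

ROBOT

A 6-joint arm with a two-finger parallel gripper is mounted at the origin on a cart in front of the work surface, level with it; the furniture and walls round the work are solid. World frame = base frame: x ahead of the robot, y to its left, z up, the work surface at z = 0. Lengths are in m, angles in degrees, forces in N, time in s.
With the tool pointing down it reaches from about 0.25 to 0.85 m from the base axis. Payload 12.5 kg.
Tool frame: the origin (TCP) lies midway between the tips of the shut fingers; the grasp point (between the pads) lies 19 mm behind it; z points along the fingers, y is the line along which they close (so a half turn about z gives the same grasp; the last joint's range is limited). The gripper opens to 93 mm and grips with 3 to 60 N. Pads are 15 mm wide; open, the fingers measure 128 mm over their backs; the gripper's body (75 mm by 188 mm) begins 65 mm behind the grasp point.
Start: joints at [65.569, 20.094, 94.641, -0, 65.266, -4.847], TCP at [0.184, 0.518, 0.219] pointing down, gripper open.
Joint ranges: [-157.81, 157.81], [-45, 120.19], [0.68, 151.7], [-89.99, 269.99], [4.06, 180], [-164.3, 164.3]. Speed limits (degrees/s): [127.2, 127.2, 159.86, 180, 180, 180].

INTERFACE

Orientations are given as a 3x3 rotation matrix whose columns are the frame's x, y, z axes.
In Python, from bench import status, eyes, workorder gives the robot as it stands.
- The arm moves only by the tool step_arm, never from a script. Its argument "steps" is a list of rows, each a list of 7 numbers: the shift along the tool's x, y, z in m, then the turn, a rotation vector about the tool's x, y, z in degrees, then the finger opening in m, from 0 to 0.093. A call has 1 to 5 rows; each row shifts and turns the commanded pose from where the row before left it, along the tool's axes as they then stand; what a row does not reach is not made up. A row lasts 1/10 s, in which the tool goes at most 50 mm and 8.59 degrees, less where a joint would pass 70% of its speed; a pose out of reach is approached as far as the arm can. A call with a gripper value outside its range is refused whole. The fingers move at their own pace and stop on an object; "grip_force" is the grip in N (left out, the last holds). Time passes only in rows, so rows that do not move let the fingers close. It gives the time, the measured TCP pose, the force, the opening and the grip force at its end, in the units of the state.
- status.get_obs(): the state, without advancing time (a new reading comes with each control period).
- eyes.get_image(name): name is "side" or "top" or "wrist"; returns a dict with "color" (400x640x3 uint8, red, green, blue), "K" (3x3 intrinsics, pixels), "position" and "orientation" of the camera in the world. Camera axes: x right, y down, z forward; pixel columns grow to the right and rows downward; lengths in m; the calibration is good to about 2 mm. A picture is of the moment at which its call begins. There is no depth.
- workorder.hand_in(): hands the job in; it is judged then, once.
The state is a dict: "time": time; "joint_pos": joint angles; "dq": joint speeds; "joint_torque": joint torques, N m; "eef_pos": TCP position; "eef_rot": TCP orientation; "wrist_force": force on the tool from outside, world axes, zero at the start; "moment": the same for the moment, N m; "grip_width": finger opening in m; "grip_force": force on a finger pad.
Only numpy, scipy, OpenCV 4.12 (cv2) and the standard library are available. Lean on these libraries where they do the work, as an engineer would, in place of code of your own. Each camera call takes 0.05 s, during which the arm holds its last target. There are 200 camera calls.

TASK

Check that the sprung mirror mount on the small breadboard moves freely: push its locking lever fully open, press the round pad on the sprung corner of the mirror plate until the pointer stands level with the gap of the index fork (not past the fork), and hold it there for half a second. Ease the corner back up slowly so that it does not snap, then push the lever fully home again. Only press and push with the fingertips: pick nothing up, do not touch the index fork, and leave the breadboard and the other things where they are.

Things in the scene. Friction and masses are not known exactly. Their poses are not given: they have to be found in the camera images.
- mount: The whole unit: bare aluminium optical breadboard 175 x 225 x 12 mm with a grid of small dark holes, on four 5 mm rubber feet, loose on the table (about 2.9 kg in all; slides if pushed with more than about 14 N). Origin: centre of its underside, at table level. x: short side, away from the robot at yaw 0; y: long side, to the robot's left; z up. Numbers below are mm in this frame.
- mirror (a point): Centre of the round mirror (cell 52 mm dia., top z 59) at x 30, y -60 on the dark L-shaped mirror plate, which covers x -20 to 70, y -95 to -5 (quarter x > 32, y > -43 cut away), top face z 55. The plate hinges on two ball pivots on the line y -87, z 42, parallel to x. A bare post, 25 mm dia., top z 59, stands at x 74, y 12.
- mirror_plate (a joint): Tilt of the mirror plate, rad: 0 = up at rest, grows as the sprung corner is pressed, 0.21 = hard bottom stop. The pad takes about 3 N to start and 11 N at 0.16 rad; a spring brings it back to 0 (let go it snaps; easing means under 1.5 rad/s, 0.1 m/s at the pad). With the lever home its tongue stands 1 mm under the corner and the plate cannot be pressed.
- press_pad (a point): Centre of the top of the press pad: a round steel button 18 mm dia., 5 mm proud of the plate, over the coil spring, on the plate's corner nearest the robot on its left side. At rest at x -8, y -17, z 60; 70 mm from the hinge line. Moves with the plate.
- pointer_tip (a point): Free end of the pointer, a thin flat steel arm screwed on the plate that runs to +y in front of an upright aluminium scale (y 41 to 87, top z 72, facing the robot, dark lines every 2 mm). At rest at x 45, y 64, z 56, 151 mm from the hinge line: it falls about 2.2 mm for each mm at the pad. Moves with the plate.
- index_fork: Small dark steel fork clamped on the scale's left edge: two 3 mm prongs point to -y at the pointer, 8 mm gap between them. Origin: middle of the gap, at x 45, y 70, set anew each time at 14 to 24 mm below the pointer's rest height; the fork's lower edge is 7 mm below it; z up. The prongs end at y 66, 2 mm beyond the pointer's tip, which passes them freely. Not to be touched.
- lever (a joint): Angle of the locking lever, rad: 0 = home (tongue under the sprung corner, plate locked), grows as it is pushed open, clockwise seen from above; stop at 1.05 = fully open. Stays where it is left (about 1.5 N at the knob moves it). It may start up to 0.04 open.
- lever_knob (a point): The lever's upright black grip post, 13 mm dia., from z 46 to z 80; the point is on its axis at z 64, 55 mm from the lever's pivot. Home: x -78, y 44; fully open: x -38, y 83. The lever's flat aluminium arms below it lie at z 39 to 46.
- lever_pivot (a point): The lever's pivot (vertical axis) at x -25, y 30; the point is at the lever's top face, z 46 (screw head to z 50).
- white_jar: Bystander: white sample jar with white screw lid, 48 mm dia., 64 mm high, standing loose on the breadboard in front of the mirror plate, at about x -57, y -83. Origin: centre of its underside.
- tweezers: Bystander: steel tweezers 128 mm long lying beside the breadboard. Origin: centre of the underside.
- dish: Bystander: white petri dish with lid, 66 mm dia., 14 mm high, beside the breadboard. Origin: centre of the underside.
- dropper_bottle: Bystander: small brown dropper bottle, 34 mm dia., 102 mm high. Origin: centre of the underside.
- slide_case: Bystander: blue slide box 68 x 105 x 34 mm. Origin: centre of the underside.
- pen: Bystander: white pen 145 mm long. Origin: centre of the underside.

How it is judged:
By the outcome, as a careful person would: the job done as asked, in the order asked, and still so for the second after the job is handed in, with the robot touching nothing.
It also fails if it takes over 61 s, if anything falls off the work surface, if the arm or the gripper's body presses on something with over 40 N, if the wrist force passes 120 N, or if a joint passes its speed limit or range.

## Working session

There is one attempt and no reset: what is moved stays moved. The work goes in short steps, Python scripts to look and compute and a tool call to move; the robot and the scene stay as the last step left them, time stands still between calls to the robot, and variables do not carry over. Pictures are saved under pics/ and viewed, at most 13 in all, crops included, and the job is handed in when it is done.

Besides the shell and the picture viewer there is one more tool, called after ">>>" by a JSON object that holds its "op" and its "data". step_arm: Moves the arm, as the interface text tells. Its arguments: {"type":"object","properties":{"steps":{"type":"array","items":{"type":"array","items":{"type":"number"}}},"grip_force":{"type":"number"}},"required":["steps"]}

```bash
mkdir -p pics; ls; python3 - <<'E'
from bench import status,eyes
import cv2,numpy as np
o=status.get_obs();print({k:np.round(v,3).tolist() for k,v in o.items()})
for n in("top","side"):
    d=eyes.get_image(n);cv2.imwrite(f"pics/{n}0.png",d["color"][:,:,::-1]);np.savez(f"pics/{n}0.npz",**d)
    print(n,d["K"].tolist(),np.round(d["position"],4),np.round(d["orientation"],3).tolist())
E
```

```text
pics
{'time': 0.0, 'joint_pos': [65.57, 20.125, 94.677, 0.001, 65.266, -4.848], 'dq': [0.094, 0.08, 0.049, -0.151, -0.023, 0.008], 'joint_torque': [0.003, -49.732, -28.526, 0.07, 0.026, -0.0], 'eef_pos': [0.184, 0.518, 0.218], 'eef_rot': [[-0.942, 0.335, -0.001], [0.335, 0.942, -0.001], [0.0, -0.001, -1.0]], 'wrist_force': [0.29, -0.248, -0.314], 'moment': [0.047, -0.06, 0.026], 'grip_force': 0.0, 'grip_width': 0.093}
top [[404.7521628405149, 0.0, 316.7270473873156], [0.0, 404.7521628405149, 197.31312697810156], [0.0, 0.0, 1.0]] [ 0.3014 -0.0256  1.201 ] [[0.022, -0.982, 0.189], [-1.0, -0.025, -0.01], [0.015, -0.189, -0.982]]
side [[482.9864148866653, 0.0, 311.77001155589494], [0.0, 482.9864148866653, 198.5224436316384], [0.0, 0.0, 1.0]] [0.5081 0.9738 0.5741] [[-0.999, -0.043, 0.026], [-0.043, 0.458, -0.888], [0.026, -0.888, -0.459]]
```

View pics/top0.png

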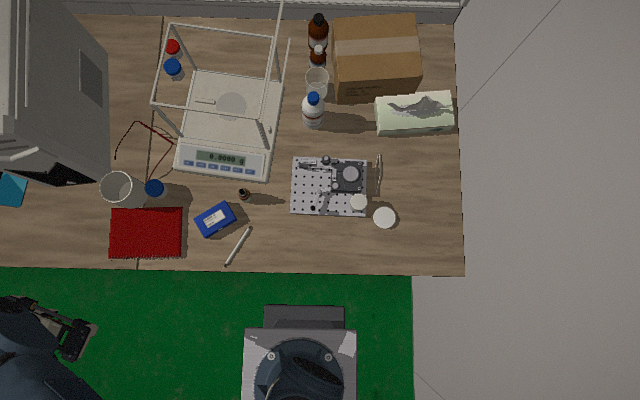

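View pics/side0.png

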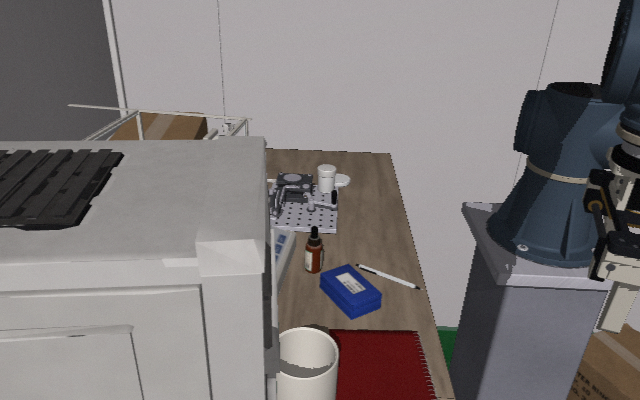

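The top view shows the breadboard at about px (290–367, 157–216), with the jar at (359,201) and the dish at (385,217). The side view shows it at about (270–338, 170–232). Next I'll enlarge both.

```bash
cat >u.py <<'E'
import numpy as np,cv2
def ray(d,px):
    r=d["orientation"]@np.linalg.solve(d["K"],[px[0],px[1],1.]);return d["position"],r
def onz(d,px,z):
    p,r=ray(d,px);return p+r*(z-p[2])/r[2]
def proj(d,P):
    q=d["K"]@(d["orientation"].T@(np.asarray(P)-d["position"]));return q[:2]/q[2]
E
python3 - <<'E'
import cv2,numpy as np
a=cv2.imread("pics/top0.png")[150:225,283:393];b=cv2.imread("pics/side0.png")[160:240,260:360]
a=cv2.resize(a,None,fx=7,fy=7,interpolation=cv2.INTER_CUBIC)
cv2.imwrite("pics/a.png",a)
E
```

```text
(no output)
```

View pics/a.png

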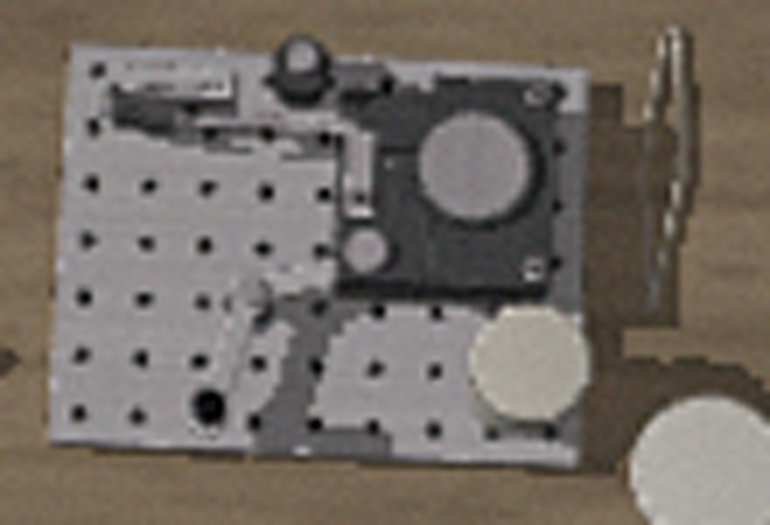

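The crop shows the corners at about (72,45), (587,70), (578,467) and (50,440). The pad is at (366,250), the mirror at (474,167), the knob top at (209,407) and the pivot at (250,300). I'll fit the mount frame from these.

```bash
cat >>u.py <<'E'
def fit(L,W):
    # 2D rigid fit, L mount-frame xy (m), W world xy
    L=np.array(L);W=np.array(W);l=L-L.mean(0);w=W-W.mean(0)
    a=np.arctan2((l[:,0]*w[:,1]-l[:,1]*w[:,0]).sum(),(l*w).sum())
    R=np.array([[np.cos(a),-np.sin(a)],[np.sin(a),np.cos(a)]]);t=W.mean(0)-R@L.mean(0)
    return a,R,t,W-(L@R.T+t)
E
python3 - <<'E'
from u import *
d=dict(np.load("pics/top0.npz"))
pts=[((72,45),(87.5,112.5,17)),((587,70),(87.5,-112.5,17)),((578,467),(-87.5,-112.5,17)),((50,440),(-87.5,112.5,17)),((366,250),(-8,-17,60)),((474,167),(30,-60,59)),((209,407),(-78,44,80)),((250,300),(-25,30,50))]
L=[];W=[]
for c,m in pts:
    px=(283+(c[0]+.5)/7-.5,150+(c[1]+.5)/7-.5)
    L.append(np.array(m[:2])/1e3);W.append(onz(d,px,m[2]/1e3)[:2])
for s in(slice(0,8),slice(0,4),slice(4,8)):
    a,R,t,r=fit(L[s],W[s]);print(np.degrees(a),t,np.round(r*1e3,1).tolist())
E
```

```text
-1.2928288570734137 [ 0.56486114 -0.0726819 ] [[0.1, -0.7], [-0.1, 0.5], [0.7, 0.6], [1.7, -1.1], [1.0, 0.2], [0.7, -0.4], [-0.9, 0.8], [-3.2, 0.1]]
-1.3778516174993722 [ 0.5654548  -0.07286061] [[-0.7, -0.4], [-0.6, 0.8], [0.3, 0.6], [1.0, -1.1]]
-0.6950469444345088 [ 0.56426332 -0.07229181] [[1.5, -0.1], [0.7, -1.1], [0.2, 1.3], [-2.3, -0.0]]
```

Yaw is about -1.3° and the origin is (0.565, -0.0727), with residuals within 1–3 mm. That gives the pad at (0.5566, -0.0895) and the knob home at (0.488, -0.027). I'll go above the knob with the fingers part open.

>>> {"op": "step_arm", "data": {"steps": [[-0.0313,-0.0274,0,0,0,0,0.04],[-0.0313,-0.0274,0,0,0,0,0.04],[-0.0313,-0.0274,0,0,0,0,0.04],[-0.0313,-0.0274,0,0,0,0,0.04],[-0.0313,-0.0274,0,0,0,0,0.04]]}}

```text
time: 0.6
eef_pos: [0.2862, 0.3351, 0.2185]
eef_rot: [[-0.942, 0.335, -0.0], [0.335, 0.942, -0.0], [0.0, -0.0, -1.0]]
wrist_force: [0.8, 0.6, 0.1]
grip_width: 0.0577
grip_force: 0.0
```

>>> {"op": "step_arm", "data": {"steps": [[-0.0313,-0.0274,0,0,0,0,0.04],[-0.0313,-0.0274,0,0,0,0,0.04],[-0.0313,-0.0274,0,0,0,0,0.04],[-0.0313,-0.0274,0,0,0,0,0.04],[-0.0313,-0.0274,0,0,0,0,0.04]]}}

```text
time: 1.1
eef_pos: [0.3878, 0.1535, 0.2186]
eef_rot: [[-0.942, 0.335, 0.0], [0.335, 0.942, 0.0], [-0.0, 0.0, -1.0]]
wrist_force: [1.1, 0.1, -0.2]
grip_width: 0.0399
grip_force: 0.0
```

>>> {"op": "step_arm", "data": {"steps": [[-0.0313,-0.0274,0,0,0,0,0.04],[-0.0313,-0.0274,0,0,0,0,0.04],[-0.0313,-0.0274,0,0,0,0,0.04],[-0.0313,-0.0274,0,0,0,0,0.04],[-0.0313,-0.0274,0,0,0,0,0.04]]}}

```text
time: 1.6
eef_pos: [0.4893, -0.0282, 0.2185]
eef_rot: [[-0.942, 0.335, -0.0], [0.335, 0.942, 0.0], [0.0, -0.0, -1.0]]
wrist_force: [1.3, 0.4, 0.5]
grip_width: 0.04
grip_force: 0.0
```

```bash
cat >>u.py <<'E'
def snap(n,f):
    from bench import eyes
    d=eyes.get_image(n);cv2.imwrite(f"pics/{f}.png",d["color"][:,:,::-1]);np.savez(f"pics/{f}.npz",**d);return d
def st():
    from bench import status
    o=status.get_obs()
    print(round(o["time"],2),np.round(o["eef_pos"],4),"F",np.round(o["wrist_force"],1),"w",round(o["grip_width"],4),"yaw_y",np.degrees(np.arctan2(o["eef_rot"][1][1],o["eef_rot"][0][1])).round(2));return o
E
python3 - <<'E'
from u import *
o=st();d=snap("wrist","w1")
R=np.array(o["eef_rot"]);print("cam in tool",R.T@(d["position"]-o["eef_pos"]),np.round(R.T@d["orientation"],3).tolist(),d["K"].tolist())
E
```

```text
1.6 [ 0.4893 -0.0282  0.2185] F [1.3 0.4 0.5] w 0.04 yaw_y 70.4
cam in tool [ 0.08097647  0.00086572 -0.16697086] [[-0.0, -0.956, -0.292], [1.0, -0.0, -0.0], [0.0, -0.292, 0.956]] [[347.99296311462103, 0.0, 323.42686758093845], [0.0, 347.99296311462103, 204.62292890362153], [0.0, 0.0, 1.0]]
```

View pics/w1.png

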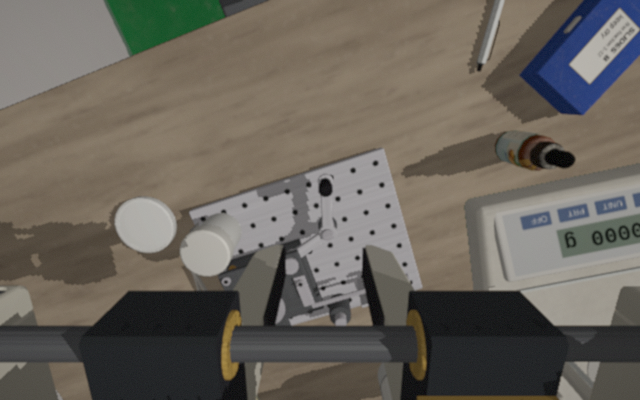

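The wrist view is clear: knob at (326,186), pad at about (291,266). The camera sits on the tool's +x side. I'll tilt the tool forward 42° to look at the fork and scale from the front.

>>> {"op": "step_arm", "data": {"steps": [[-0.0233,0,0.03,0,0,0,0.04],[-0.0233,0,0.03,0,0,0,0.04],[-0.0233,0,0.03,0,0,0,0.04]]}}

```text
time: 1.95
eef_pos: [0.5554, -0.0503, 0.1274]
eef_rot: [[-0.942, 0.336, 0.0], [0.336, 0.942, 0.0], [-0.0, 0.0, -1.0]]
wrist_force: [0.0, -0.3, 1.3]
grip_width: 0.04
grip_force: 0.0
```

>>> {"op": "step_arm", "data": {"steps": [[0,0,0,0,-8.4,0,0.04],[0,0,0,0,-8.4,0,0.04],[0,0,0,0,-8.4,0,0.04],[0,0,0,0,-8.4,0,0.04],[0,0,0,0,-8.4,0,0.04]]}}

```text
time: 2.45
eef_pos: [0.5531, -0.0633, 0.1287]
eef_rot: [[-0.802, 0.363, 0.474], [0.291, 0.931, -0.221], [-0.521, -0.039, -0.852]]
wrist_force: [0.1, -0.5, -0.2]
grip_width: 0.0402
grip_force: 0.0
```

```bash
python3 - <<'E'
from u import *
o=st();print(np.round(o["joint_pos"],1));d=snap("wrist","w2")
print(d["position"])
for P in((.6122,-.0045,.056),(.6124,-.0033,.036),(.5566,-.0895,.060),(.488,-.0269,.08),(.565,-.0727,.017)): print(proj(d,P))
im=cv2.rotate(cv2.imread("pics/w2.png"),cv2.ROTATE_180);cv2.imwrite("pics/w2r.png",im)
E
```

```text
2.45 [ 0.5531 -0.0633  0.1287] F [ 0.1 -0.5 -0.2] w 0.0402 yaw_y 68.71
[ -6.6  19.  119.4 -40.1  14.8 -39.4]
[ 0.40975536 -0.0023342   0.22875844]
[430.66081437 202.72768518]
[428.01554    183.18951729]
[292.66243937 182.42441747]
[348.41421233  80.90946372]
[322.51895769 145.30719709]
```

View pics/w2.png

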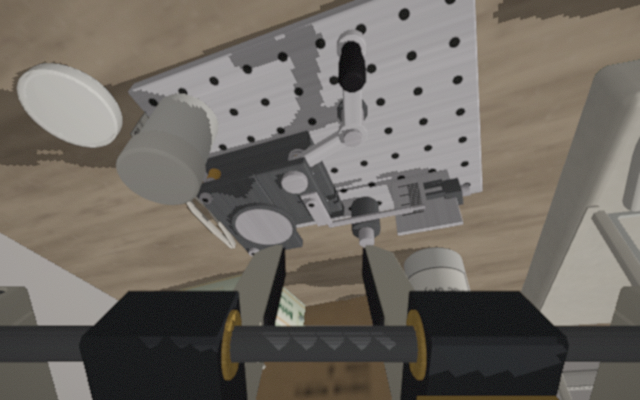

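The view shows the pad at (295,182), the knob top at about (351,87) and the fork and scale at (395–470, 170–235). I'll zoom in on the fork.

```bash
python3 - <<'E'
import cv2
im=cv2.imread("pics/w2.png")[160:245,380:480];cv2.imwrite("pics/c2.png",cv2.resize(im,None,fx=7,fy=7,interpolation=cv2.INTER_CUBIC))
E
```

```text
(no output)
```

View pics/c2.png

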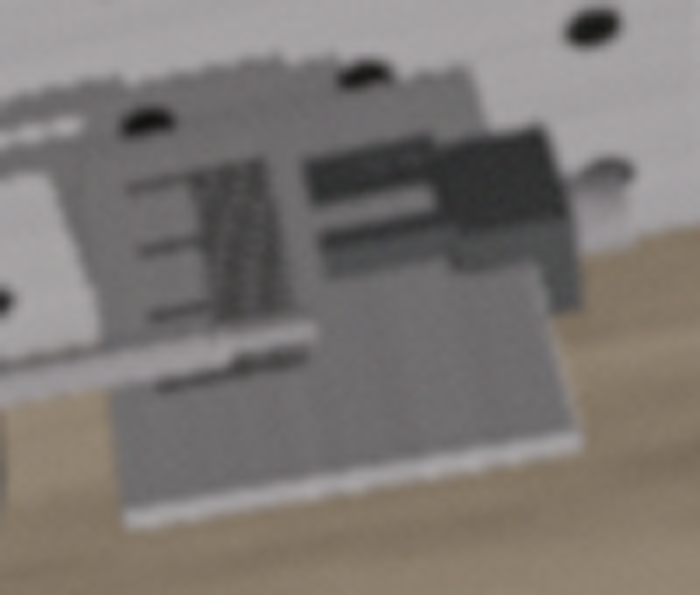

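In the crop (upside down), the pointer tip is at (316,333), the upper prong's top face at about row 264, and the fork's lower edge at about row 160. At 6.85 px/mm the gap centre is about 16.6 mm below the pointer's rest height, or about 0.110 rad. Next is the lever.

```bash
cat >>u.py <<'E'
from scipy.spatial.transform import Rotation as Ro
A=np.radians(-1.3);RM=np.array([[np.cos(A),-np.sin(A)],[np.sin(A),np.cos(A)]]);T0=np.array([.565,-.0727])
def m2w(x,y): return RM@(np.array([x,y])/1e3)+T0
def down(yaw):
    a=np.radians(yaw);y=np.array([np.cos(a),np.sin(a),0]);z=np.array([0,0,-1.]);return np.c_[np.cross(y,z),y,z]
def to(P,yaw):
    "rotvec (tool), then shift in tool axes after the turn"
    o=st();R=np.array(o["eef_rot"]);T=down(yaw)
    print("turn",np.degrees(Ro.from_matrix(R.T@T).as_rotvec()).round(2),"shift",(T.T@(np.array(P)-o["eef_pos"])).round(4))
def lev(th):
    "world knob xy and tangent yaw at lever angle th"
    a=np.arctan2(14,-53)-th;p=m2w(-25+54.8*np.cos(a),30+54.8*np.sin(a));return p,np.degrees(a)-90-1.3
E
python3 - <<'E'
from u import *
p,y=lev(0);print(p,y,lev(1.05));to([*p,.14],y)
E
```

```text
[ 0.4880355  -0.02694667] 73.90323775494268 (array([0.52766868, 0.01109067]), np.float64(13.742669266206232))
2.5 [ 0.553  -0.0643  0.1286] F [0.3 0.1 0.1] w 0.0401 yaw_y 68.58
turn [-3.82 31.45 -4.52] shift [ 0.0728  0.0179 -0.0114]
```

>>> {"op": "step_arm", "data": {"steps": [[0,0,0,-0.95,7.86,-1.13,0.04],[0,0,0,-0.95,7.86,-1.13,0.04],[0,0,0,-0.95,7.86,-1.13,0.04],[0,0,0,-0.95,7.86,-1.13,0.04],[0,0,0,0,0,0,0.04]]}}

```text
time: 3.0
eef_pos: [0.5557, -0.0713, 0.1295]
eef_rot: [[-0.948, 0.306, 0.091], [0.301, 0.952, -0.059], [-0.105, -0.028, -0.994]]
wrist_force: [-1.3, 0.1, -0.1]
grip_width: 0.0398
grip_force: 0.0
```

```bash
python3 - <<'E'
from u import *
p,y=lev(0.02);to([*p,.14],y)
E
```

```text
3.0 [ 0.5557 -0.0713  0.1295] F [-1.3  0.1 -0.1] w 0.0398 yaw_y 72.19
turn [-1.65  6.02 -0.48] shift [ 0.0778  0.0234 -0.0105]
```

>>> {"op": "step_arm", "data": {"steps": [[0,0,0,-1.65,6.0,-0.5,0.04],[0.026,0.008,-0.0035,0,0,0,0.04],[0.026,0.008,-0.0035,0,0,0,0.04],[0.026,0.0075,-0.0035,0,0,0,0.04],[0,0,0,0,0,0,0.04]]}}

```text
time: 3.5
eef_pos: [0.4837, -0.0237, 0.1387]
eef_rot: [[-0.955, 0.295, 0.002], [0.295, 0.955, -0.003], [-0.003, -0.003, -1.0]]
wrist_force: [0.7, 0.0, 0.5]
grip_width: 0.04
grip_force: 0.0
```

```bash
python3 - <<'E'
from u import *
p,y=lev(0.02);to([*p,.056],y);d=snap("wrist","w3")
c=d["color"][:,:,:].astype(int);print(proj(d,[*p,.08]))
E
```

```text
3.5 [ 0.4837 -0.0237  0.1387] F [0.7 0.  0.5] w 0.04 yaw_y 72.82
turn [-0.16  0.15  0.06] shift [-0.0051 -0.0007  0.0827]
[321.60662295 227.98283934]
```

View pics/w3.png

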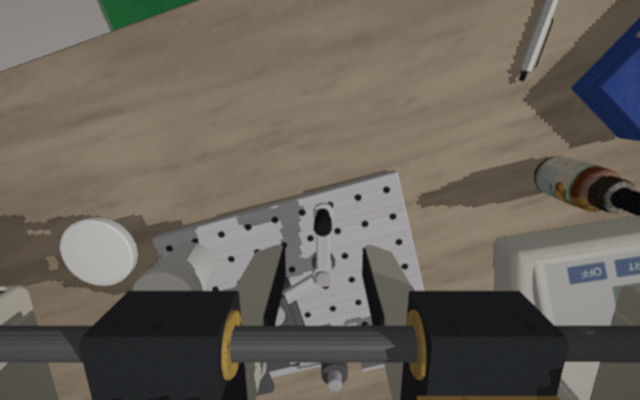

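The knob top shows at about (322,224) and the prediction was (322,228), which agrees. I'll descend astride it.

>>> {"op": "step_arm", "data": {"steps": [[-0.002,0,0.03,0,0,0,0.04],[-0.002,-0.0007,0.03,0,0,0,0.04],[0,0,0.022,0,0,0,0.04],[0,0,0,0,0,0,0.04]]}}

```text
time: 3.95
eef_pos: [0.4887, -0.0277, 0.0546]
eef_rot: [[-0.955, 0.297, -0.003], [0.297, 0.955, -0.003], [0.001, -0.004, -1.0]]
wrist_force: [-0.0, -0.2, 1.1]
grip_width: 0.0401
grip_force: 0.0
```

```bash
python3 - <<'E'
from u import *
p,y=lev(0.02);to([*p,.056],y)
# chain: move pusher finger along the arc. tool-frame shift per row for rows of lever angle dth
for off in (0,):
  for dth in (.13,):
    print(54.8*np.sin(dth),54.8*(1-np.cos(dth)))
E
```

```text
3.95 [ 0.4887 -0.0277  0.0546] F [-0.  -0.2  1.1] w 0.0401 yaw_y 72.72
turn [-0.23 -0.08 -0.04] shift [ 0.0008  0.0016 -0.0014]
7.103951015559278 0.46240822442961266
```

>>> {"op": "step_arm", "data": {"steps": [[0,0.007,0,0,0,0,0.04],[0,0.0065,0,0,0,0,0.04],[-0.00125,0.00435,0,0,0,4.58,0.04],[-0.00125,0.00435,0,0,0,4.58,0.04],[-0.00125,0.00435,0,0,0,4.58,0.04]]}}

```text
time: 4.45
eef_pos: [0.503, -0.0036, 0.0582]
eef_rot: [[-0.856, 0.518, 0.003], [0.517, 0.856, -0.005], [-0.005, -0.003, -1.0]]
wrist_force: [-1.0, -1.9, -0.5]
grip_width: 0.04
grip_force: 0.7
```

>>> {"op": "step_arm", "data": {"steps": [[-0.00125,0.00435,0,0,0,4.58,0.04],[-0.00125,0.00435,0,0,0,4.58,0.04],[-0.00125,0.00435,0,0,0,4.58,0.04],[-0.00125,0.00435,0,0,0,4.58,0.04],[-0.00125,0.00435,0,0,0,4.58,0.04]]}}

```text
time: 4.95
eef_pos: [0.5217, 0.0089, 0.0583]
eef_rot: [[-0.587, 0.81, 0.003], [0.81, 0.587, -0.005], [-0.005, -0.001, -1.0]]
wrist_force: [-0.1, -0.6, -0.3]
grip_width: 0.0399
grip_force: 0.7
```

```bash
python3 - <<'E'
from u import *
o=st();R=np.array(o["eef_rot"])
f=R@[0,-.020+.0065,0]+o["eef_pos"];q=RM.T@(f[:2]-T0)*1e3-[-25,30];print("implied knob rel",q,np.hypot(*q),"lever",np.arctan2(14,-53)-np.arctan2(q[1],q[0]))
print("F tool",R.T@o["wrist_force"])
E
```

```text
4.95 [0.5217 0.0089 0.0583] F [-0.1 -0.6 -0.3] w 0.0399 yaw_y 35.94
implied knob rel [-30.89772477  42.41006145] 52.47173247092798 lever 0.6829148557507763
F tool [-0.42140902 -0.45619935  0.32262985]
```

>>> {"op": "step_arm", "data": {"steps": [[-0.00125,0.00435,0,0,0,4.58,0.04],[-0.00125,0.00435,0,0,0,4.58,0.04],[-0.00125,0.00435,0,0,0,4.58,0.04],[-0.00125,0.00435,0,0,0,4.58,0.04]]}}

```text
time: 5.35
eef_pos: [0.5391, 0.013, 0.0582]
eef_rot: [[-0.303, 0.953, 0.002], [0.953, 0.303, -0.004], [-0.005, 0.001, -1.0]]
wrist_force: [-1.9, -3.2, -0.7]
grip_width: 0.0399
grip_force: 0.7
```

```bash
cat >>u.py <<'E'
def lv(side=-1):
    o=st();R=np.array(o["eef_rot"]);w=o["grip_width"]/2
    f=R@[0,side*(w-.0065),0]+o["eef_pos"];q=RM.T@(f[:2]-T0)*1e3-[-25,30]
    print("rel",q,np.hypot(*q),"lever",np.arctan2(14,-53)-np.arctan2(q[1],q[0]),"Ftool",(R.T@o["wrist_force"]).round(1))
E
python3 -c "from u import *;lv()"
```

```text
5.35 [0.5391 0.013  0.0582] F [-1.9 -3.2 -0.7] w 0.0399 yaw_y 17.62
rel [-15.57106364  50.74228572] 53.07765616092146 lever 1.0148005289927673 Ftool [-2.5 -2.8  0.7]
```

>>> {"op": "step_arm", "data": {"steps": [[-0.0004,0.0015,0,0,0,1.6,0.04],[-0.0004,0.0015,0,0,0,1.6,0.04]]}}

```text
time: 5.55
eef_pos: [0.5417, 0.013, 0.0577]
eef_rot: [[-0.252, 0.968, 0.001], [0.968, 0.252, -0.004], [-0.004, 0.0, -1.0]]
wrist_force: [-3.0, -1.4, 3.0]
grip_width: 0.0402
grip_force: 1.9
```

```bash
python3 -c "from u import *;lv()"
```

```text
5.55 [0.5417 0.013  0.0577] F [-3.  -1.4  3. ] w 0.0402 yaw_y 14.58
rel [-13.30039184  51.40717765] 53.09989017999943 lever 1.0593694136769563 Ftool [-0.6 -3.3 -3. ]
```

>>> {"op": "step_arm", "data": {"steps": [[0,0.001,0,0,0,0,0.04],[0,0.0005,0,0,0,0,0.04]]}}

```text
time: 5.75
eef_pos: [0.5419, 0.0131, 0.0571]
eef_rot: [[-0.253, 0.967, -0.002], [0.967, 0.253, -0.004], [-0.004, -0.003, -1.0]]
wrist_force: [-6.6, -2.2, 5.1]
grip_width: 0.0403
grip_force: 3.6
```

```bash
python3 -c "from u import *;lv()"
```

```text
5.75 [0.5419 0.0131 0.0571] F [-6.6 -2.2  5.1] w 0.0403 yaw_y 14.65
rel [-13.18479865  51.48721819] 53.148589371362895 lever 1.0618522060676134 Ftool [-0.5 -6.9 -5.1]
```

The lever position has stopped changing at about 7 N, so it is on its stop. I'll back off, rise, turn and close the fingers.

>>> {"op": "step_arm", "data": {"steps": [[0,-0.006,0,0,0,0,0.04],[0,-0.006,0,0,0,0,0.04],[0,0,-0.03,0,0,0,0.04],[0,0,-0.03,0,0,-7.6,0.02],[0,0,0,0,0,-7.6,0]]}}

```text
time: 6.25
eef_pos: [0.5329, 0.0101, 0.1205]
eef_rot: [[-0.501, 0.865, 0.007], [0.865, 0.501, -0.004], [-0.007, 0.003, -1.0]]
wrist_force: [1.7, 0.2, -0.6]
grip_width: 0.0282
grip_force: 0.0
```

>>> {"op": "step_arm", "data": {"steps": [[0,0,0,0,0,-7.6,0],[0,0,0,0,0,-7.6,0]]}}

```text
time: 6.45
eef_pos: [0.5311, 0.0102, 0.1173]
eef_rot: [[-0.711, 0.703, 0.001], [0.703, 0.711, -0.004], [-0.004, -0.002, -1.0]]
wrist_force: [-0.2, -0.0, -0.1]
grip_width: 0.0124
grip_force: 0.0
```

```bash
python3 - <<'E'
from u import *
p=m2w(-8,-17);print(p);to([*p,.067],45);snap("wrist","w4");d=snap("top","t4")
for s in (0,1.05): print(proj(d,[*lev(s)[0],.08]))
g=d["color"][150:225,283:393].max(2)
m=(g<25).astype(np.uint8);n,l,s,c=cv2.connectedComponentsWithStats(m)
print([(s[i,4],(c[i]+[283,150]).round(1).tolist()) for i in range(1,n) if s[i,4]>4])
E
```

```text
[ 0.55661637 -0.08951413]
6.45 [0.5311 0.0102 0.1173] F [-0.2 -0.  -0.1] w 0.0124 yaw_y 45.3
turn [-0.11  0.22  0.3 ] shift [-0.0885 -0.0524  0.0503]
[312.74316502 207.34740379]
[299.61564596 193.17791991]
[(np.int32(5), [328.0, 155.0]), (np.int32(15), [309.6, 186.5]), (np.int32(39), [328.4, 193.5])]
```

>>> {"op": "step_arm", "data": {"steps": [[-0.0295,-0.0175,0,0,0,0,0],[-0.0295,-0.0175,0,0,0,0,0],[-0.0295,-0.0175,0,0,0,0,0],[0,0,0.025,0,0,0,0],[0,0,0.018,0,0,0,0]]}}

```text
time: 7.05
eef_pos: [0.5565, -0.0907, 0.0735]
eef_rot: [[-0.703, 0.712, 0.001], [0.712, 0.703, -0.004], [-0.004, -0.002, -1.0]]
wrist_force: [-0.4, -0.2, -0.7]
grip_width: 0.0004
grip_force: 0.0
```

```bash
python3 - <<'E'
from u import *
p=m2w(-8,-17);to([*p,.067],45);d=snap("wrist","w5")
print(proj(d,[*p,.06]),proj(d,[*m2w(45,64),.056]),proj(d,[*m2w(45,66),.040]))
E
```

```text
7.05 [ 0.5565 -0.0907  0.0735] F [-0.4 -0.2 -0.7] w 0.0004 yaw_y 44.63
turn [-0.14  0.2  -0.37] shift [0.0007 0.0009 0.0065]
[323.51405947 247.75355412] [493.69887706 214.87288744] [484.05229047 204.06862654]
```

View pics/w5.png

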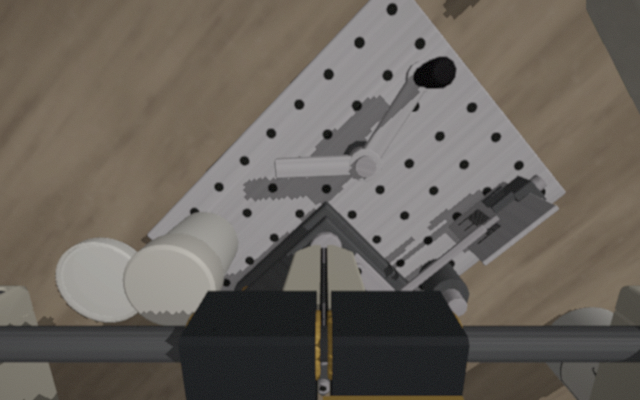

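The lever is open with the tongue clear of the corner, and the fingertips stand over the pad at (325,240). The pointer tip is at about (497,217). I'll press gently.

>>> {"op": "step_arm", "data": {"steps": [[0.0005,0.0008,0.006,0,0,0,0],[0,0,0.005,0,0,0,0],[0,0,0.0015,0,0,0,0],[0,0,0.0015,0,0,0,0],[0,0,0.0015,0,0,0,0]]}}

```text
time: 7.6
eef_pos: [0.5571, -0.0886, 0.0594]
eef_rot: [[-0.707, 0.708, 0.001], [0.708, 0.707, -0.004], [-0.004, -0.002, -1.0]]
wrist_force: [-0.6, 4.3, 4.9]
grip_width: 0.0007
grip_force: 2.4
```

```bash
python3 -c "from u import *;st()"
```

```text
7.6 [ 0.5571 -0.0886  0.0594] F [-0.6  4.3  4.9] w 0.0007 yaw_y 44.96
```

>>> {"op": "step_arm", "data": {"steps": [[0,0,0.001,0,0,0,0],[0,0,0.001,0,0,0,0],[0,0,0.001,0,0,0,0]]}}

```text
time: 7.9
eef_pos: [0.5572, -0.0884, 0.0565]
eef_rot: [[-0.707, 0.708, 0.001], [0.708, 0.707, -0.004], [-0.003, -0.002, -1.0]]
wrist_force: [-1.5, 5.7, 6.7]
grip_width: 0.0005
grip_force: 3.6
```

```bash
python3 -c "from u import *;st();snap('wrist','w6')"
```

```text
7.9 [ 0.5572 -0.0884  0.0565] F [-1.5  5.7  6.7] w 0.0005 yaw_y 44.96
```

The lateral Fy is friction from the pad's arc (+y as it tilts). I'll ease +y a little while pressing and track the pointer in the image.

>>> {"op": "step_arm", "data": {"steps": [[0.0005,0.0005,0.001,0,0,0,0],[0.0003,0.0003,0.001,0,0,0,0]]}}

```text
time: 8.15
eef_pos: [0.5573, -0.0878, 0.0546]
eef_rot: [[-0.707, 0.707, 0.001], [0.707, 0.707, -0.005], [-0.004, -0.002, -1.0]]
wrist_force: [0.1, -1.0, 7.1]
grip_width: 0.0006
grip_force: 3.6
```

```bash
cat >>u.py <<'E'
def tip(th):
    y=-87+151*np.cos(th)+14*np.sin(th);z=42-151*np.sin(th)+14*np.cos(th);return np.array([*m2w(45,y),z/1e3])
def track(f):
    a=dict(np.load("pics/w5.npz"));b=dict(np.load(f"pics/{f}.npz"))
    ga,gb=[cv2.cvtColor(x["color"],cv2.COLOR_RGB2GRAY) for x in(a,b)]
    # static scale/fork: shift check on fork body around px (520,190)
    def match(c,h,win):
        c=np.round(c).astype(int);t=ga[c[1]-h:c[1]+h+1,c[0]-h:c[0]+h+1]
        r=gb[c[1]-win:c[1]+win+1,c[0]-win:c[0]+win+1]
        m=cv2.matchTemplate(r,t,cv2.TM_CCOEFF_NORMED);_,v,_,l=cv2.minMaxLoc(m)
        x,y=l;s=[0,0]
        if 0<x<m.shape[1]-1: s[0]=(m[y,x-1]-m[y,x+1])/2/(m[y,x-1]+m[y,x+1]-2*m[y,x])
        if 0<y<m.shape[0]-1: s[1]=(m[y-1,x]-m[y+1,x])/2/(m[y-1,x]+m[y+1,x]-2*m[y,x])
        return np.array([x+s[0],y+s[1]])-(win-h),round(v,2)
    F=m2w(45,80);print("fork shift",match((525,188),9,30),"pred",proj(b,[*F,.04])-proj(a,[*F,.04]))
    print("tip shift",match((492,220),5,30),"pred by th:")
    for th in(0,.04,.06,.08,.1,.11,.12,.14):print(th,(proj(b,tip(th))-proj(a,tip(0))).round(1))
E
python3 -c "
from u import *
st();snap('wrist','w7')
track('w6');track('w7')
a,b=[cv2.imread(f'pics/{f}.png')[165:245,440:570] for f in('w5','w7')]
cv2.imwrite('pics/c7.png',cv2.resize(np.vstack([a[:, :],b]),None,fx=3.7,fy=3.7,interpolation=cv2.INTER_CUBIC))"
```

```text
8.15 [ 0.5573 -0.0878  0.0546] F [ 0.1 -1.   7.1] w 0.0006 yaw_y 44.98
fork shift (array([13.987663, 10.838341], dtype=float32), 0.98) pred [11.05157544 10.83578867]
tip shift (array([3.9967613, 8.033428 ], dtype=float32), 0.99) pred by th:
0 [10.9 13.8]
0.04 [5.9 9.1]
0.06 [3.4 7. ]
0.08 [0.9 5. ]
0.1 [-1.7  3.1]
0.11 [-3.   2.3]
0.12 [-4.3  1.4]
0.14 [-6.8 -0.2]
fork shift (array([15.181393, 12.370335], dtype=float32), 0.97) pred [12.05417838 12.49235687]
tip shift (array([-1.1484413,  8.843151 ], dtype=float32), 0.97) pred by th:
0 [11.8 15.8]
0.04 [ 6.8 11.1]
0.06 [4.2 8.9]
0.08 [1.7 6.8]
0.1 [-0.9  4.9]
0.11 [-2.2  4. ]
0.12 [-3.5  3.2]
0.14 [-6.1  1.5]
```

View pics/c7.png

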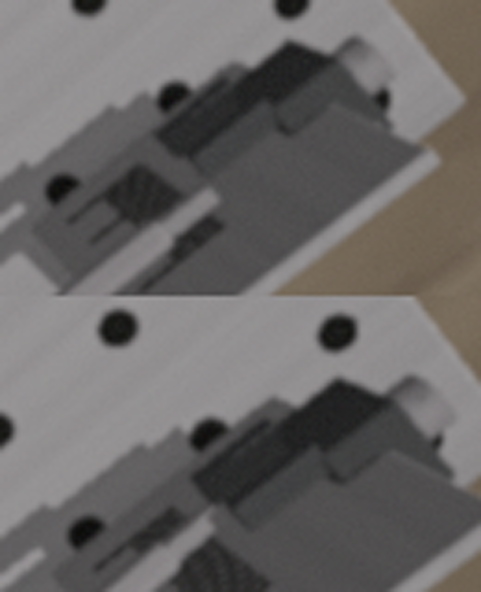

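In w7 (lower half) the pointer tip at (213,520) lies about level with the underside of the upper prong, so θ is about 0.087 rad. It needs about 1.5 mm more at the pad to reach the gap centre.

>>> {"op": "step_arm", "data": {"steps": [[0.0001,0.0001,0.0007,0,0,0,0],[0.0001,0.0001,0.0007,0,0,0,0],[0,0,0,0,0,0,0]]}}

```text
time: 8.5
eef_pos: [0.5573, -0.0876, 0.0533]
eef_rot: [[-0.707, 0.707, 0.002], [0.707, 0.707, -0.005], [-0.004, -0.002, -1.0]]
wrist_force: [-1.6, 0.4, 8.1]
grip_width: 0.0005
grip_force: 4.1
```

```bash
python3 -c "
from u import *
st();d=snap('wrist','w8')
a=cv2.imread('pics/w8.png')[185:255,450:550]
cv2.imwrite('pics/c8.png',cv2.resize(a,None,fx=8,fy=8,interpolation=cv2.INTER_CUBIC))
for n,x,y,z in(('tip .11',*tip(.11)),('prong up',*m2w(45,66),.0451),('prong lo',*m2w(45,66),.0341)):print(n,(proj(d,[x,y,z])-[450,185])*8)
"
```

```text
8.5 [ 0.5573 -0.0876  0.0533] F [-1.6  0.4  8.1] w 0.0005 yaw_y 44.97
tip .11 [337.93706461 279.3571629 ]
prong up [394.72641356 295.16380032]
prong lo [319.71893142 241.49282822]
```

View pics/c8.png

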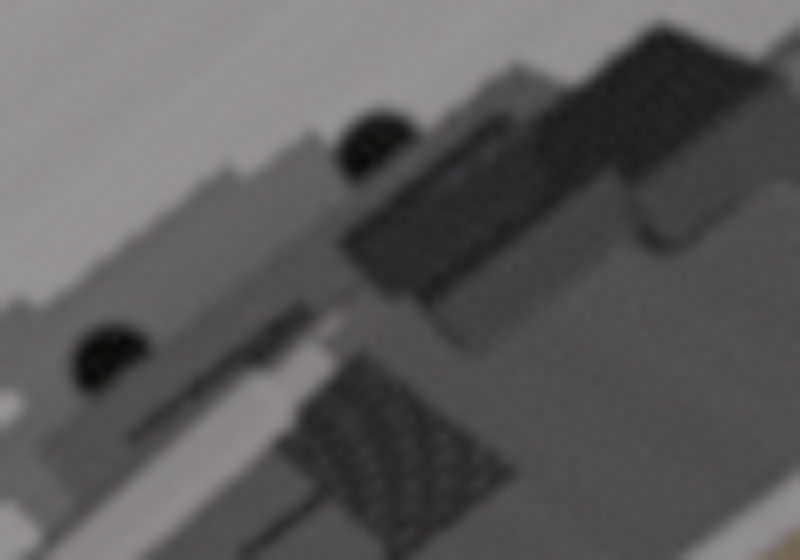

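The pointer tip is at about (330,340) and the fork's gap mouth at about (404,294), so it looks level. I'll check the numbers, using the projected pointer direction.

```bash
python3 -c "
from u import *
from bench import status
track('w8')
d=dict(np.load('pics/w8.npz'));o=lambda y,z,x=45:(proj(d,[*m2w(x,y),z/1e3])-[450,185])*8
print('ydir/mm',o(66,40)-o(65,40),'z/mm',o(66,41)-o(66,40),'x/mm',o(66,40,46)-o(66,40))
M=np.c_[o(66,40)-o(65,40),o(66,41)-o(66,40)]
for p in((330,340),(326,337)):
  for g in((402,291),(408,299)): print(np.linalg.solve(M,np.array(g)-p))
d=dict(np.load('pics/w2.npz'));o=lambda y,z,x=45:(proj(d,[*m2w(x,y),z/1e3])-[380,160])*7
M=np.c_[o(66,45)-o(65,45),o(66,46)-o(66,45)];print(M.T,o(66,45,46)-o(66,45),np.linalg.solve(M,np.array([325,264])-[316,333]))
print(o(64,56))
"
```

```text
fork shift (array([16.365543, 13.251469], dtype=float32), 0.97) pred [12.98933848 13.39730535]
tip shift (array([-6.169573 , 10.9255295], dtype=float32), 0.92) pred by th:
0 [12.7 17. ]
0.04 [ 7.6 12.2]
0.06 [ 5.1 10. ]
0.08 [2.5 7.9]
0.1 [-0.1  6. ]
0.11 [-1.5  5. ]
0.12 [-2.8  4.2]
0.14 [-5.4  2.5]
ydir/mm [12.02621876 -9.50928875] z/mm [6.87550582 4.91971028] x/mm [8.56251517 9.94830043]
[5.54907536 0.76584995]
[5.34444699 1.99643659]
[5.54146635 1.36093454]
[5.33683798 2.59152118]
[[ 9.46803056 -1.94108169]
 [ 1.40929281  6.74541766]] [1.31533885 6.10267821] [ 2.37157217 -9.5467157 ]
[302.4587013  305.25005665]
```

Tracking gives θ of about 0.108 rad (pointer drop of about 16.2 mm) against a gap centre of 16–16.6 mm. I'll hold there, then ease up.

>>> {"op": "step_arm", "data": {"steps": [[0,0,0,0,0,0,0],[0,0,0,0,0,0,0],[0,0,0,0,0,0,0],[0,0,0,0,0,0,0],[0,0,0,0,0,0,0]]}}

```text
time: 9.05
eef_pos: [0.5573, -0.0876, 0.0534]
eef_rot: [[-0.707, 0.708, 0.002], [0.707, 0.707, -0.005], [-0.004, -0.002, -1.0]]
wrist_force: [-2.2, 0.1, 7.9]
grip_width: 0.0006
grip_force: 4.0
```

>>> {"op": "step_arm", "data": {"steps": [[0,0,0,0,0,0,0],[0,0,0,0,0,0,0],[0,0,0,0,0,0,0]]}}

```text
time: 9.35
eef_pos: [0.5573, -0.0876, 0.0534]
eef_rot: [[-0.707, 0.708, 0.002], [0.708, 0.707, -0.005], [-0.004, -0.002, -1.0]]
wrist_force: [-1.6, 0.4, 8.6]
grip_width: 0.0006
grip_force: 4.0
```

>>> {"op": "step_arm", "data": {"steps": [[-0.0001,-0.0001,-0.001,0,0,0,0],[-0.0001,-0.0001,-0.001,0,0,0,0],[-0.0001,-0.0001,-0.001,0,0,0,0],[-0.0001,-0.0001,-0.001,0,0,0,0],[-0.0001,-0.0001,-0.001,0,0,0,0]]}}

```text
time: 9.85
eef_pos: [0.5572, -0.0885, 0.0581]
eef_rot: [[-0.707, 0.707, 0.001], [0.707, 0.707, -0.005], [-0.004, -0.003, -1.0]]
wrist_force: [-0.7, -2.0, 3.5]
grip_width: 0.0004
grip_force: 2.1
```

>>> {"op": "step_arm", "data": {"steps": [[-0.0001,-0.0001,-0.001,0,0,0,0],[-0.0001,-0.0001,-0.001,0,0,0,0],[0,0,-0.001,0,0,0,0],[0,0,-0.001,0,0,0,0],[0,0,-0.001,0,0,0,0]]}}

```text
time: 10.35
eef_pos: [0.5565, -0.0881, 0.0622]
eef_rot: [[-0.707, 0.707, -0.001], [0.707, 0.707, -0.004], [-0.002, -0.003, -1.0]]
wrist_force: [-0.1, 0.0, -0.4]
grip_width: 0.0003
grip_force: 0.0
```

>>> {"op": "step_arm", "data": {"steps": [[0,0,-0.001,0,0,0,0],[0,0,-0.001,0,0,0,0],[0,0,-0.002,0,0,0,0]]}}

```text
time: 10.65
eef_pos: [0.5567, -0.0883, 0.0664]
eef_rot: [[-0.707, 0.707, -0.0], [0.707, 0.707, -0.004], [-0.003, -0.003, -1.0]]
wrist_force: [-0.1, 0.1, -0.1]
grip_width: 0.0004
grip_force: 0.0
```

```bash
python3 -c "
from u import *
st();d=snap('wrist','w9');track('w9')"
```

```text
10.65 [ 0.5567 -0.0883  0.0664] F [-0.1  0.1 -0.1] w 0.0004 yaw_y 44.97
fork shift (array([3.7286625, 7.0530205], dtype=float32), 0.99) pred [2.62087485 6.82178102]
tip shift (array([2.6763515, 7.8568954], dtype=float32), 0.99) pred by th:
0 [2.4 8. ]
0.04 [-2.1  3.7]
0.06 [-4.4  1.8]
0.08 [-6.7 -0. ]
0.1 [-9.  -1.7]
0.11 [-10.2  -2.5]
0.12 [-11.3  -3.3]
0.14 [-13.7  -4.8]
```

The plate is back at θ of about 0 with no snap. Now I'll rise and go back to the knob.

>>> {"op": "step_arm", "data": {"steps": [[0,0,-0.025,0,0,0,0],[0,0,-0.03,0,0,7.8,0.02],[0,0,0,0,0,7.8,0.04],[0,0,0,0,0,7.8,0.04],[0,0,0,0,0,7.8,0.04]]}}

```text
time: 11.2
eef_pos: [0.5568, -0.0881, 0.1218]
eef_rot: [[-0.233, 0.973, 0.001], [0.973, 0.233, -0.004], [-0.004, -0.0, -1.0]]
wrist_force: [-0.5, 0.6, -0.4]
grip_width: 0.0278
grip_force: 0.0
```

```bash
python3 -c "
from u import *
to([*m2w(-38.3,82),.057],13.7)"
```

```text
11.2 [ 0.5568 -0.0881  0.1218] F [-0.5  0.6 -0.4] w 0.0278 yaw_y 13.45
turn [-0.02  0.25 -0.25] shift [ 0.1022 -0.0042  0.0648]
```

>>> {"op": "step_arm", "data": {"steps": [[0.034,-0.0014,0,0,0,0,0.04],[0.034,-0.0014,0,0,0,0,0.04],[0.034,-0.0014,0,0,0,0,0.04],[0,0,0.01,0,0,0,0.04],[0,0,0,0,0,0,0.04]]}}

```text
time: 11.7
eef_pos: [0.5279, 0.0102, 0.1102]
eef_rot: [[-0.239, 0.971, -0.001], [0.971, 0.239, -0.004], [-0.004, -0.002, -1.0]]
wrist_force: [-0.1, -0.4, 0.4]
grip_width: 0.0399
grip_force: 0.0
```

```bash
python3 -c "
from u import *
to([*m2w(-38.3,82),.057],13.7);d=snap('wrist','w10');print(proj(d,[*m2w(-38.3,82),.08]))
g=d['color'].max(2);m=(g<30).astype(np.uint8);m[285:]=0
n,l,s,c=cv2.connectedComponentsWithStats(m);print([s[i].tolist() for i in range(1,n) if s[i,4]>60])"
```

```text
11.7 [0.5279 0.0102 0.1102] F [-0.1 -0.4  0.4] w 0.0399 yaw_y 13.85
turn [-0.12  0.22  0.15] shift [-0.0002  0.0006  0.0532]
[323.08837544 238.59992219]
[[315, 214, 19, 29, 415], [274, 251, 10, 34, 169], [358, 250, 16, 35, 205]]
```

The knob is centred between the fingers (blob centre at column 324). I'll descend and push home.

>>> {"op": "step_arm", "data": {"steps": [[0,0,0.027,0,0,0,0.04],[0,0,0.026,0,0,0,0.04],[0,-0.006,0,0,0,0,0.04],[0,-0.006,0,0,0,0,0.04],[-0.00125,-0.00435,0,0,0,-4.58,0.04]]}}

```text
time: 12.25
eef_pos: [0.5131, 0.0039, 0.0594]
eef_rot: [[-0.315, 0.949, 0.002], [0.949, 0.315, -0.004], [-0.005, 0.001, -1.0]]
wrist_force: [2.0, 0.0, -0.6]
grip_width: 0.0401
grip_force: 0.8
```

```bash
python3 -c "from u import *;lv(1)"
```

```text
12.25 [0.5131 0.0039 0.0594] F [ 2.   0.  -0.6] w 0.0401 yaw_y 18.34
rel [-15.81387939  50.00161267] 52.44273115520741 lever 1.0062307190685789 Ftool [-0.6  1.9  0.6]
```

>>> {"op": "step_arm", "data": {"steps": [[-0.00125,-0.00435,0,0,0,-4.58,0.04],[-0.00125,-0.00435,0,0,0,-4.58,0.04],[-0.00125,-0.00435,0,0,0,-4.58,0.04],[-0.00125,-0.00435,0,0,0,-4.58,0.04],[-0.00125,-0.00435,0,0,0,-4.58,0.04]]}}

```text
time: 12.75
eef_pos: [0.497, -0.0114, 0.0598]
eef_rot: [[-0.661, 0.75, 0.003], [0.75, 0.661, -0.004], [-0.005, -0.001, -1.0]]
wrist_force: [0.5, 1.9, -0.5]
grip_width: 0.0402
grip_force: 0.9
```

>>> {"op": "step_arm", "data": {"steps": [[-0.00125,-0.00435,0,0,0,-4.58,0.04],[-0.00125,-0.00435,0,0,0,-4.58,0.04],[-0.00125,-0.00435,0,0,0,-4.58,0.04],[-0.00125,-0.00435,0,0,0,-4.58,0.04]]}}

```text
time: 13.15
eef_pos: [0.4891, -0.0276, 0.0598]
eef_rot: [[-0.864, 0.504, 0.002], [0.504, 0.864, -0.004], [-0.004, -0.002, -1.0]]
wrist_force: [-0.3, 2.1, -0.5]
grip_width: 0.0399
grip_force: 0.8
```

```bash
python3 -c "from u import *;lv(1)"
```

```text
13.15 [ 0.4891 -0.0276  0.0598] F [-0.3  2.1 -0.5] w 0.0399 yaw_y 59.73
rel [-45.44094261  25.06996787] 51.897808762420674 lever 0.24589860780419315 Ftool [1.3 1.7 0.5]
```

>>> {"op": "step_arm", "data": {"steps": [[-0.00125,-0.00435,0,0,0,-4.58,0.04],[-0.00125,-0.00435,0,0,0,-4.58,0.04],[-0.0006,-0.0022,0,0,0,-2.3,0.04],[-0.0006,-0.0022,0,0,0,-2.3,0.04]]}}

```text
time: 13.55
eef_pos: [0.4869, -0.0409, 0.0599]
eef_rot: [[-0.958, 0.286, 0.002], [0.286, 0.958, -0.004], [-0.003, -0.003, -1.0]]
wrist_force: [2.5, 10.5, -0.7]
grip_width: 0.0401
grip_force: 5.5
```

```bash
python3 -c "from u import *;lv(1)"
```

```text
13.55 [ 0.4869 -0.0409  0.0599] F [ 2.5 10.5 -0.7] w 0.0401 yaw_y 73.38
rel [-50.27248515  13.05569668] 51.94009991036238 lever -0.004166447790233452 Ftool [ 0.6 10.7  0.6]
```

It is home against its stop at 10.7 N. I'll back off, rise and retreat.

>>> {"op": "step_arm", "data": {"steps": [[0,0.006,0,0,0,0,0.04],[0,0.007,0,0,0,0,0.04],[0,0,-0.03,0,0,0,0.04],[0,0,-0.04,0,0,0,0.04],[0,0,-0.03,0,0,0,0.04]]}}

```text
time: 14.05
eef_pos: [0.4905, -0.0273, 0.1607]
eef_rot: [[-0.958, 0.287, 0.002], [0.287, 0.958, -0.005], [-0.003, -0.004, -1.0]]
wrist_force: [0.3, -0.3, -0.2]
grip_width: 0.0399
grip_force: 0.0
```

>>> {"op": "step_arm", "data": {"steps": [[0.04,0,0,0,0,0,0.04],[0.04,0,0,0,0,0,0.04],[0.03,0,0,0,0,0,0.04],[0,0,0,0,0,0,0.04]]}}

```text
time: 14.45
eef_pos: [0.3819, 0.0049, 0.1584]
eef_rot: [[-0.958, 0.287, -0.001], [0.287, 0.958, -0.004], [-0.001, -0.004, -1.0]]
wrist_force: [-0.2, 0.3, -0.4]
grip_width: 0.0399
grip_force: 0.0
```

```bash
python3 -c "
from u import *
st();d=snap('top','t9')
a=cv2.imread('pics/top0.png')[150:225,283:400];b=cv2.imread('pics/t9.png')[150:225,283:400]
print(cv2.absdiff(a,b).max(2).astype(int).mean(), np.argwhere(cv2.absdiff(a,b).max(2)>40).shape)
cv2.imwrite('pics/c9.png',cv2.resize(b,None,fx=6,fy=6,interpolation=cv2.INTER_CUBIC))
"
```

```text
14.45 [0.3819 0.0049 0.1584] F [-0.2  0.3 -0.4] w 0.0399 yaw_y 73.33
12.748717948717948 (689, 2)
```

View pics/c9.png

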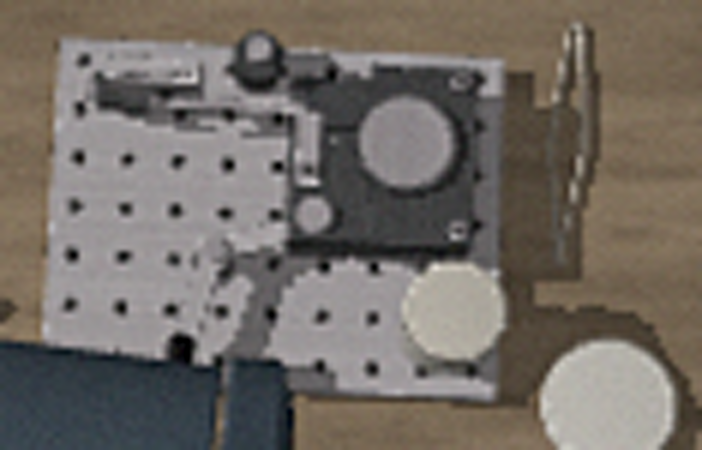

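The lever knob is back at its starting pixel, and the board, jar and tweezers haven't moved. Handing in.

```bash
python3 -c "
from bench import workorder
print(workorder.hand_in())"
```

```text
the job is handed in; nothing more can be done
None
```

Job handed in at about 14.5 s: lever pushed fully open, pointer held about level with the fork gap (estimated within 1–2 mm) for about 0.9 s, corner eased back up to rest without a snap, lever pushed home to its stop; in the last top view the board, jar, dish and tweezers had not visibly moved.

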